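# Pin the V-block carriage and hold a lens tube down in the V

## Task

Get the microscope's lens tube ready for checking on the little lamp bench: slide the V-block carriage along its rail fully home against the stop, then drop the lock pin all the way down through the carriage into the rail so that it cannot slide, and let go of the pin. Then lay the lens tube in the V, about midway along its plain barrel, with its wide knurled end overhanging towards the lamp, and press it down firmly, but without excessive force, onto both faces of the V. Finish while you are still holding it pressed down, and leave the other things on the bench where they are.

Things in the scene. Friction and masses are not known exactly. Their poses are not given: they have to be found in the camera images.
- bench: Fixed lens checking bench: aluminium rail 60 mm wide (x), y from -185 to +150 mm, 22 mm high, with a steel stop bar (near face at y = 35 mm, top at z = 36 mm) and a grey lamp, y = 85 to 156 mm, top at z = 99 mm. Origin on the table under the V-block's home place; x across the rail, y along it towards the lamp, z up. Its place and yaw vary.
- carriage: Steel plate 66 mm wide (x), 115 mm long (y -80 to +35 mm), top 32 mm above the table, carrying the V-block. Origin under the V-block's middle at the plate's underside (22 mm up), axes as the bench's. Slides along the bench's y with about 2.5 N friction and stays where left; home, at the stop, its y in the bench's frame is 0; starts 25 to 75 mm from there towards -y.
- vee_axis (a point): Where the middle of the barrel's axis lies when seated: 72.3 mm above the table, over the V-block's middle; axes as the bench's (y along the V to the lamp); moves with the carriage. The steel V-block is 56 mm wide (x), 50 mm long (y -25 to +25 mm), top 60 mm above the table, its 90 degree V 33 mm wide at the mouth (faces carriage_c0 at -x, carriage_c1 at +x).
- carriage_hole (a point): Mouth of the 10 mm round hole through the carriage plate (2 mm chamfer), at its top, 32 mm above the table, 60 mm from the V-block's middle on the side away from the lamp. Moves with the carriage.
- stop_hole (a point): Where carriage_hole stands when the carriage is home: point 32 mm above the table, straight above the 10 mm hole in the rail, which is 19 mm deep from the rail's top (22 mm above the table). Fixed to the bench.
- lock_pin: Loose steel lock pin, 50 g: shank 8 mm thick, 26 mm long, tip tapered; above it a 15 mm collar 4 mm thick and a dark knurled knob 18 mm in diameter. Origin on the axis at the collar's underside, z up: tip at -26 mm, knob from 4 to 30 mm. Starts upright in bit_block's hole, collar on the block's top (34 mm up). Fully in, the collar rests on the carriage plate.
- bit_block: Fixed wooden block 50 x 84 x 34 mm (x, y, z), origin at the middle of its underside. The pin is parked 22 mm towards -y in a hole 11 mm wide; at the +y end stand six driver bits, 13 mm high, 20 to 33 mm from the middle.
- lens: Loose dark lens tube, about 240 g: plain barrel 40 mm in diameter and 72 mm long, at one end a wide knurled ring 49 mm in diameter and 14 mm long, at the other a bright mount 30 mm in diameter and 10 mm long. Origin on the axis at the middle of the plain barrel; y along the axis towards the wide end. Starts lying level in lens_rest, its axis 38.3 mm above the table.
- lens_wide_end (a point): Centre of the lens tube's front, at the end of the wide ring: 50 mm from the lens's origin along its y.
- lens_rest: Fixed grey rest 76 mm wide (x) and 84 mm long (y), 6 mm thick, with two notched ribs 24 mm high, 8 mm thick, 29 mm either side of its middle, that carry the lens tube along y; between the ribs are 50 mm of free room. Origin at the middle of its underside.
- eyepiece: Bystander: microscope eyepiece standing on the bench, 32 mm in diameter, 42 mm high.
- flux_jar: Bystander: small jar, 40 mm in diameter, 34 mm high.
- solder_spool: Bystander: spool of solder, 52 mm in diameter, 30 mm high.
- screwdriver: Bystander: screwdriver 150 mm long, lying.
- spudger: Bystander: flat black pry stick, about 180 mm long, 16 mm wide, lying.
- phone: Bystander: mobile phone 150 x 73 x 8.5 mm, lying.
- wash_bottle: Bystander: white pump bottle, 52 mm in diameter, 100 mm high.
Not all that is in view belongs to the job. There is more than one size of the lens; the one meant has the size given above.

How it is judged:
On the way, in this order (a step that is already met when the one before it is completed fails the run):
1. the carriage is home against the stop (distance between carriage_hole and stop_hole below 0.003 m), for 0.2 s.
2. the lock pin is fully down through the carriage into the rail, and let go (distance between carriage_hole and stop_hole below 0.003 m and horizontal distance between lock_pin and stop_hole below 0.003 m and z of lock_pin in the frame of stop_hole below 0.004 m and angle between lock_pin's own z axis and vertical below 0.12 rad and contact force between the fingers and lock_pin below 0.1 N), for 0.2 s.
At the end, for the whole second after the job is handed in: Carriage home (3 mm), pin fully down in its hole (4 mm); lens tube seated in the V (3 mm, 0.06 rad), barrel's middle within 9 mm of the V-block's, wide end to the lamp, at rest; fingers press it with over 3 N and it bears on each V face with over 3 N through the last second (distance between carriage_hole and stop_hole below 0.003 m and horizontal distance between lock_pin and stop_hole below 0.003 m and z of lock_pin in the frame of stop_hole below 0.004 m and angle between lock_pin's own z axis and vertical below 0.12 rad and x of lens in the frame of vee_axis between -0.003 and 0.003 m and z of lens in the frame of vee_axis between -0.003 and 0.003 m and y of lens in the frame of vee_axis between -0.009 and 0.009 m and angle between the y axis of lens and the y axis of vee_axis, either way round below 0.06 rad and y of lens_wide_end in the frame of vee_axis above 0.03 m and contact force between lens and carriage_c0 above 3 N and contact force between lens and carriage_c1 above 3 N and contact force between the fingers and lens above 3 N and linear speed of lens below 0.02 m/s); the arm keeps its last pose, push and grip.
It fails at once if another thing on the bench was disturbed (moved over 30 mm) (distance of any of eyepiece, flux_jar, solder_spool, screwdriver, spudger, phone, wash_bottle from where it was at the start of the episode above 0.03 m).
It fails at once if the lens tube was pressed into the V with excessive force (over 60 N on a face) (contact force between lens and carriage_c0 above 60 N or contact force between lens and carriage_c1 above 60 N).
It also fails if it takes over 72 s, if anything falls off the work surface, if the arm or the gripper's body presses on something with over 40 N, if the wrist force passes 120 N, or if a joint passes its speed limit or range.

## Robot

A 6-joint arm with a two-finger parallel gripper is mounted at the origin on the work surface. World frame = base frame: x ahead of the robot, y to its left, z up, the work surface at z = 0. Lengths are in m, angles in rad, forces in N, time in s.
With the tool pointing down it reaches from about 0.325 to 0.775 m from the base axis. Payload 5.5 kg.
Tool frame: the origin (TCP) lies between the finger pads; the fingertips stand bot.nose_length ahead of it and the grasp point (between the pads) lies 11 mm behind it (bot.nose_length is the distance from the TCP to the fingertips, in m); x points along the fingers, y is the direction in which the jaws open and shut, and the axes are right-handed (so a half turn about x gives the same grasp; the last joint's range is limited). The gripper opens to 85 mm and grips with 20 to 120 N. Pads are 22 mm wide; open, the fingers measure 114 mm over their backs; the gripper's body (76 mm by 85 mm) begins 54 mm behind the grasp point. The pads swing forward as they close: fully open they stand 13 mm farther back than shut.
Start: joints at [1.143, 0.091, 1.231, -0, 1.82, -0.057], TCP at [0.217, 0.559, 0.239] pointing down, gripper open.
Joint ranges: [-2.87, 2.87], [-0.86, 2.18], [0.17, 2.46], [-1.51, 4.65], [0.06, 2.69], [-2.65, 2.65]. Speed limits (rad/s): [2.57, 2.57, 3.01, 3.14, 3.14, 3.14].

## Interface

Orientations are given as a unit quaternion [x, y, z, w].
In Python, from station import bot, optics gives the robot as it stands.
- The arm moves only by the shell command python3 -m pendant 'ROWS' [FORCE]. ROWS is JSON, one flat list of numbers, 7 for each row, row after row: the shift along the tool's x, y, z in mm, then the turn, a rotation vector about the tool's x, y, z in rad, then the gripper's target within -1 to 1 (fully open at 1, half-way at 0, shut at -1). In form: [dx, dy, dz, ax, ay, az, grip, dx, dy, dz, ax, ay, az, grip, ...]. A call has 1 to 8 rows; each row is the pose to reach, as a shift and turn from the pose measured when the call began, along the tool's axes at that moment; what a row does not reach only later rows make up. A row lasts 1/10 s, in which the tool goes at most 50 mm and 8.59 degrees, less where a joint would pass 70% of its speed; a pose out of reach is approached as far as the arm can. A call with a gripper value outside its range is refused whole. The fingers move at their own pace and stop on an object; FORCE is the grip in N (left out, the last holds). Time passes only in rows, so rows that repeat a pose let the fingers close. It gives the time, the measured TCP pose, the force and the opening at its end, in the units of the state.
- bot.get_state(): the state, without advancing time (a new reading comes with each control period).
- optics.camera(name): name is "scene" or "side" or "wrist"; returns the picture (400x640x3 uint8, red, green, blue); there is no depth.
- optics.camera_info(name): a dict with "camera_matrix" (3x3 intrinsics, pixels), "dist" ([k1, k2, p1, p2, k3] as OpenCV has them; the pictures are not rectified), "view" (4x4, takes a point from world to camera coordinates). Camera axes: x right, y down, z forward; pixel columns grow to the right and rows downward; lengths in m; the calibration is good to about 2 mm. A picture is of the moment at which its call begins: read the wrist's pose just before it. camera_info takes no time and is no camera call; for the wrist camera it gives the pose at the moment of the call.
- bot.hand_in(): hands the job in, once; it reports no verdict.
The state is a dict: "time": time; "joint_positions": joint angles; "qvel": joint speeds; "tau": joint torques, N m; "tool_pos": TCP position; "tcp_rot": TCP orientation; "ft_force": force on the tool from outside, world axes, zero at the start; "ft_torque": the same for the moment, N m; "grip_width": opening from 0.0 (shut) to 1.0 (fully open).
Only numpy, scipy, OpenCV 4.12 (cv2) and the standard library are available. Lean on these libraries where they do the work, as an engineer would, in place of code of your own. Each camera call takes 0.05 s, during which the arm holds its last target. There are 200 camera calls.

## Working session

There is one attempt and no reset: what is moved stays moved. The work goes in short steps, Python scripts to look and compute and a shell command to move; the robot and the scene stay as the last step left them, time stands still between calls to the robot, and variables do not carry over. Pictures are saved under pics/ and viewed, about 8 in all and at most 12, crops included, and the job is handed in when it is done.

```bash
ls; mkdir -p pics
cat > h.py <<'E'
import numpy as np, cv2
from station import bot, optics
from scipy.spatial.transform import Rotation as R
def info(n):
    i=optics.camera_info(n); return np.array(i["camera_matrix"],float),np.array(i["dist"],float),np.array(i["view"],float)
def snap(n,f):
    im=optics.camera(n); cv2.imwrite(f"pics/{f}.png",im[:,:,::-1]); return im
def ray(I,uv,z):
    K,d,V=I; p=cv2.undistortPoints(np.array([[uv]],float),K,d)[0,0]
    Rm=V[:3,:3]; c=-Rm.T@V[:3,3]; r=Rm.T@np.array([p[0],p[1],1]); return c+r*(z-c[2])/r[2]
def proj(I,P):
    K,d,V=I; P=np.atleast_2d(np.array(P,float)); return cv2.projectPoints(P,cv2.Rodrigues(V[:3,:3])[0],V[:3,3],K,d)[0][:,0]
def st():
    s=bot.get_state(); print("t",round(s["time"],2),"p",np.round(np.array(s["tool_pos"])*1000,1),"q",np.round(s["tcp_rot"],4),"F",np.round(s["ft_force"],1),"w",round(s["grip_width"],3)); return s
def totool(P,s=None):
    s=s or bot.get_state(); return R.from_quat(s["tcp_rot"]).inv().apply(np.array(P)-s["tool_pos"])*1000
E
python3 - <<'E'
from h import *
s=st(); print(bot.nose_length, R.from_quat(s["tcp_rot"]).as_matrix().round(3))
for n in("scene","side","wrist"):
    snap(n,n+"0"); K,d,V=info(n); print(n,K[0,0],(-V[:3,:3].T@V[:3,3]).round(3),V[2,:3].round(2))
a=[cv2.imread(f"pics/{n}0.png") for n in("scene","side","wrist")]
cv2.imwrite("pics/a.png",cv2.resize(np.vstack(a[:1]),(800,500)))
cv2.imwrite("pics/b.png",cv2.resize(np.vstack(a[1:]),(480,600)))
E
```

```text
pics
t 0.0 p [217.3 559.  238.1] q [ 0.1296  0.6952 -0.1311  0.6948] F [-0.5  0.5  0.1] w 1.0
0.008 [[-0.001  0.362  0.932]
 [-0.002  0.932 -0.362]
 [-1.    -0.002 -0.   ]]
scene 496.54921573479936 [1.371 0.435 1.278] [-0.52 -0.31 -0.79]
side 479.5789662634293 [ 0.416 -0.949  1.016] [ 0.12  0.69 -0.72]
wrist 360.26741008342617 [0.149 0.586 0.374] [ 0.27 -0.11 -0.96]
```

View pics/a.png

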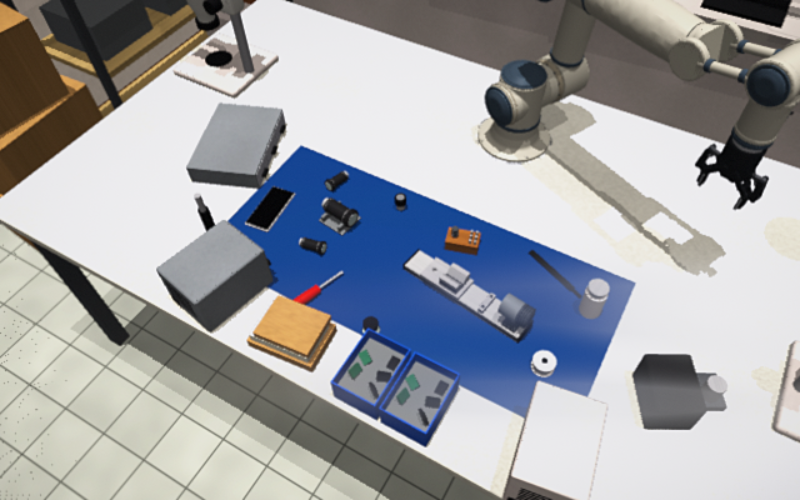

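View pics/b.png

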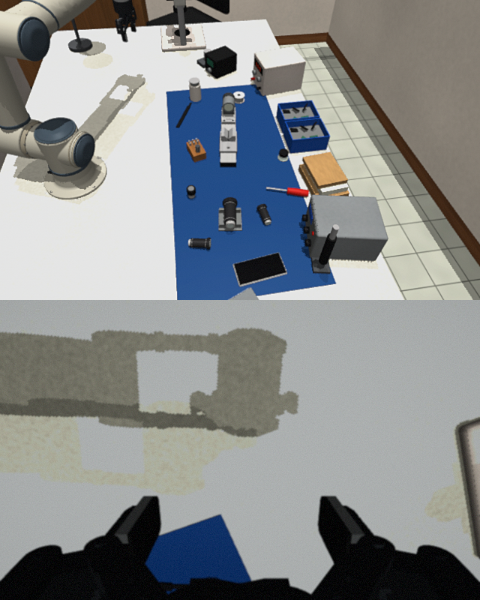

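The scene view (800-px frame) shows four dark cylinders. The large one is in the grey rest at (340,213), with small tubes loose at (337,180) and (313,245) and the eyepiece or jar at (400,200) and (371,325). The tube in the rest fits the description. The bit block with the pin is at (462,238), and the bench runs from (415,262) to the lamp at (520,315), with the V-block at (455,277).

Run:
```python
from h import *
I=info("scene");J=info("side")
f=lambda n,u,z:print(n,ray(I,np.array(u)/1.25,z).round(3))
f("lens",(342,211),.038);f("wide?",(352,218),.038);f("block",(462,240),.034);f("knob",(453,230),.06);f("V",(455,275),.06);f("lamp",(517,310),.099);f("railend",(411,257),.022);f("eyep",(401,197),.042);f("t2",(337,180),.015);f("t3",(313,245),.015)
g=lambda n,u,z:print(n,ray(J,np.array(u)*4/3,z).round(3))
g("lens",(231,212),.038);g("block",(196,150),.034);g("V",(228,132),.06);g("lamp",(229,102),.099)
a=cv2.imread("pics/scene0.png");b=cv2.imread("pics/side0.png")
A=cv2.resize(a[115:275,235:435],(800,640))[:, :];B=b[110:350,210:430]
cv2.imwrite("pics/c.png",cv2.resize(np.hstack([cv2.resize(a[120:280,235:435],(800,640)),cv2.resize(b[110:350,220:420],(533,640))]),(800,384)))
```

```text
lens [ 0.526 -0.268  0.038]
wide? [ 0.533 -0.232  0.038]
block [0.456 0.052 0.034]
knob [0.457 0.026 0.06 ]
V [0.579 0.093 0.06 ]
lamp [0.622 0.268 0.099]
railend [ 0.559 -0.04   0.022]
eyep [ 0.41  -0.155  0.042]
t2 [ 0.42  -0.357  0.015]
t3 [ 0.644 -0.283  0.015]
lens [ 0.531 -0.273  0.038]
block [0.443 0.034 0.034]
V [0.576 0.09  0.06 ]
lamp [0.601 0.228 0.099]
```

View pics/c.png

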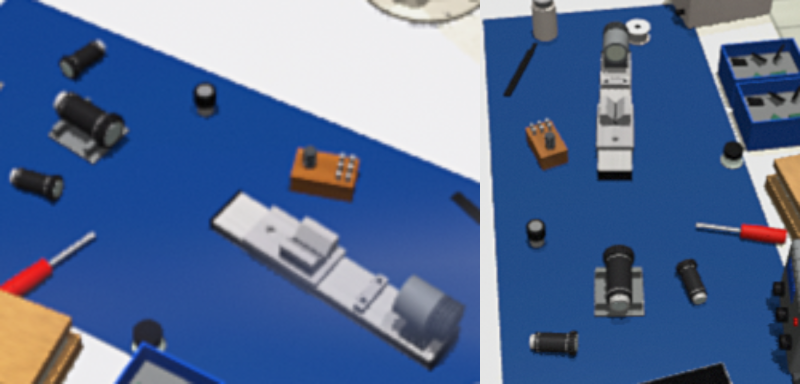

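The crop confirms the choice. The big tube in the grey rest has its wide end towards the lamp, at (110,135) in the left crop; the small tubes at (82,58) and (36,184) are decoys. The pin knob is at (310,158). Next I'll move so the wrist camera looks down on the bench.

```bash
python3 -m pendant '[-12,-296,451,1.38,0,0,1,-12,-296,451,1.38,0,0,1,-12,-296,451,1.38,0,0,1,-12,-296,451,1.38,0,0,1,-12,-296,451,1.38,0,0,1,-12,-296,451,1.38,0,0,1,-12,-296,451,1.38,0,0,1,-12,-296,451,1.38,0,0,1]'
python3 - <<'E'
from h import *
s=st(); print(totool((.53,.12,.25),s).round(1)); m=R.from_quat(s["tcp_rot"]).as_matrix(); print(m.round(3), "az y",np.degrees(np.arctan2(m[1,1],m[0,1])))
E
```

```text
time: 0.95
tool_pos: [0.4501, 0.2316, 0.2477]
tcp_rot: [-0.501, -0.498, 0.502, -0.499]
ft_force: [1.0, 0.6, -0.1]
grip_width: 1.004
t 0.95 p [450.1 231.6 247.7] q [-0.5011 -0.4983  0.5019 -0.4987] F [ 1.   0.6 -0.1] w 1.004
[ -2.2  80.6 111.2]
[[-0.     1.    -0.006]
 [-0.001 -0.006 -1.   ]
 [-1.    -0.     0.001]] az y -0.3451076317274785
```

```bash
python3 -m pendant '[-2,80,111,0.1,0,0,1,-2,80,111,0.1,0,0,1,-2,80,111,0.1,0,0,1,-2,80,111,0.1,0,0,1,-2,80,111,0.1,0,0,1]'
python3 - <<'E'
from h import *
s=st();I=info("wrist"); im=snap("wrist","w1"); cv2.imwrite("pics/w1b.png",cv2.resize(cv2.imread("pics/w1.png"),(800,500)))
np.savez("w1.npz",K=I[0],d=I[1],V=I[2])
E
```

```text
time: 1.45
tool_pos: [0.5295, 0.1196, 0.2492]
tcp_rot: [-0.526, -0.472, 0.527, -0.472]
ft_force: [0.3, 0.7, 0.5]
grip_width: 1.001
t 1.45 p [529.5 119.6 249.2] q [-0.5256 -0.4725  0.527  -0.4721] F [0.3 0.7 0.5] w 1.001
```

View pics/w1b.png

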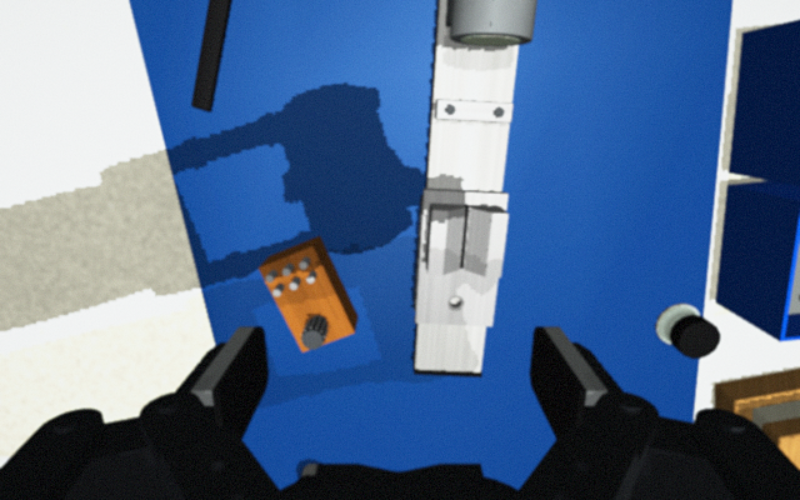

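The wrist view (800 px frame) shows the carriage hole at (455,302), the V-block around (465,235) and the stop bar's near edge at about y=120. The rail's near end is at (415,372)–(481,375), and the pin knob is at (314,328).

Run:
```python
from h import *
z=np.load("w1.npz");I=(z["K"],z["d"],z["V"]); im=cv2.imread("pics/w1.png").astype(int)
ray_=lambda u,zz:ray(I,u,zz)
white=(im.min(2)>110)
# rail edges, z=.022
L=[];Rr=[]
for r in list(range(102,148,4))+list(range(266,292,4)):
    c=np.where(white[r,320:430])[0]+320
    print(r,c.min(),c.max(),end="; ")
    L.append(ray_((c.min()-.5,r),.022));Rr.append(ray_((c.max()+.5,r),.022))
print()
for E in(L,Rr):
    E=np.array(E);p=np.polyfit(E[:,1],E[:,0],1);print("dx/dy",p, "res",(np.polyval(p,E[:,1])-E[:,0]).round(4))
for n,u,h in[("hole",(455,302),.032),("endL",(415,372),.022),("endR",(481,375),.022),("plateFL",(424,190),.032),("plateFR",(508,194),.032),("plateBL",(414,322),.032),("plateBR",(494,326),.032),("stopL",(432,119),.036),("stopR",(511,122),.036),("Vbot",(463,268),.0435),("Vback L",(428,267),.06),("Vback R",(496,277),.06),("knobtop",(316,322),.064)]:
    print(n,ray_(np.array(u)/1.25,h).round(4))
cv2.imwrite("pics/d.png",cv2.resize(np.hstack([im[70:310,320:420].astype(np.uint8),im[180:300,200:300].repeat(2,0).repeat(1,1).astype(np.uint8)]),None,fx=2.5,fy=2.5,interpolation=cv2.INTER_CUBIC))
```

```text
102 344 407; 106 344 407; 110 344 406; 114 344 406; 118 343 405; 122 343 405; 126 343 404; 130 343 404; 134 342 403; 138 342 403; 142 342 403; 146 342 402; 266 334 388; 270 333 387; 274 333 387; 278 333 387; 282 333 386; 286 332 386; 290 332 385; 
dx/dy [0.15710234 0.53260388] res [ 0.0004  0.0002 -0.0001 -0.0003  0.0004  0.0001 -0.0001 -0.0004  0.0003
  0.0001 -0.0002 -0.0005 -0.0004  0.0004  0.0002 -0.0001 -0.0004  0.0004
  0.0001]
dx/dy [0.15893031 0.59489658] res [ 0.0001 -0.0003  0.0002 -0.0003  0.0003 -0.0002  0.0003 -0.0001  0.0004
 -0.     -0.0005  0.     -0.      0.0006  0.0001 -0.0005  0.0001 -0.0004
  0.0002]
hole [0.5688 0.0353 0.032 ]
endL [ 0.5282 -0.0346  0.022 ]
endR [ 0.5882 -0.0443  0.022 ]
plateFL [0.5514 0.1331 0.032 ]
plateFR [0.6169 0.1228 0.032 ]
plateBL [0.5324 0.0205 0.032 ]
plateBR [0.6006 0.0093 0.032 ]
stopL [0.562 0.186 0.036]
stopR [0.6204 0.1775 0.036 ]
Vbot [0.5762 0.0692 0.0435]
Vback L [0.5479 0.0788 0.06  ]
Vback R [0.5991 0.0652 0.06  ]
knobtop [0.4568 0.0444 0.064 ]
```

View pics/d.png

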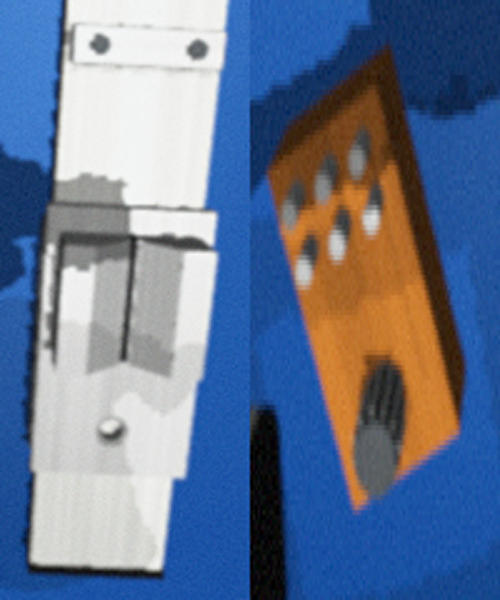

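Run:
```python
from h import *
z=np.load("w1.npz");I=(z["K"],z["d"],z["V"])
print("knobtop",ray(I,(250,272),.064),"base",ray(I,(252.3,252),.038))
s=st();m=R.from_quat(s["tcp_rot"]).as_matrix();print("az",np.degrees(np.arctan2(m[1,1],m[0,1])))
print(totool((.5695,.0367,.15),s).round(1),totool((.5695,.0367,.044),s).round(1))
```

```text
knobtop [0.45147757 0.0291838  0.064     ] base [0.45068431 0.03877048 0.038     ]
t 1.5 p [529.1 120.5 249.5] q [-0.5253 -0.4729  0.5264 -0.4726] F [-0.4  0.7  0.2] w 1.001
az -6.089644829779565
[99.5 49.2 78.9] [205.5  49.3  78.8]
```

```bash
python3 -m pendant '[99,49,79,0.05,0,0,0,99,49,79,0.05,0,0,0,99,49,79,0.05,0,0,0,205,49,79,0.05,0,0,0,205,49,79,0.05,0,0,0,205,49,79,0.05,0,0,0,205,49,79,0.05,0,0,0]' 40
python3 - <<'E'
from h import *
s=st();m=R.from_quat(s["tcp_rot"]).as_matrix();print("az",np.degrees(np.arctan2(m[1,1],m[0,1])))
b=np.array([np.sin(np.radians(8.98)),np.cos(np.radians(8.98)),0]);x=np.array([b[1],-b[0],0])
O=np.array([.5862,.145,0]);d=s["tool_pos"]-O;print("bench",d@x,d@b)
E
```

```text
time: 2.2
tool_pos: [0.5679, 0.0381, 0.0436]
tcp_rot: [-0.536, -0.461, 0.538, -0.459]
ft_force: [-0.2, 0.6, 0.1]
grip_width: 0.497
t 2.2 p [567.9  38.1  43.6] q [-0.5357 -0.4609  0.5383 -0.4591] F [-0.2  0.6  0.1] w 0.497
az -8.834041521391557
bench -0.0014073816309740127 -0.10847892410444818
```

```bash
python3 -m pendant '[0,1,-12,0,0,0,0,0,1,-22,0,0,0,0,0,1,-32,0,0,0,0,0,1,-40,0,0,0,0,0,1,-48,0,0,0,0,0,1,-54,0,0,0,0,0,1,-60,0,0,0,0,0,1,-64,0,0,0,0]' | grep -E "pos|force"; python3 -m pendant '[0,0,-2,0,0,0,0,0,0,-4,0,0,0,0,0,0,-5,0,0,0,0]'| grep -E "pos|force"; python3 -m pendant '[0,0,-2,0,0,0,0,0,0,-3,0,0,0,0,0,0,-4,0,0,0,0]'| grep -E "pos|force"
```

```text
tool_pos: [0.5788, 0.1016, 0.0434]
ft_force: [0.3, -3.2, 2.9]
tool_pos: [0.5794, 0.1066, 0.0433]
ft_force: [0.1, -1.9, 1.2]
tool_pos: [0.5801, 0.1105, 0.0432]
ft_force: [0.5, -2.6, 1.4]
```

```bash
for i in 1 2 3; do python3 -m pendant '[0,0,-1,0,0,0,0,0,0,-2,0,0,0,0,0,0,-3,0,0,0,0]'| grep -E "pos|force"; done
```

```text
tool_pos: [0.5802, 0.1115, 0.0433]
ft_force: [-1.6, -12.2, 4.2]
tool_pos: [0.5802, 0.1116, 0.0433]
ft_force: [-2.8, -15.4, 5.0]
tool_pos: [0.5802, 0.1115, 0.0433]
ft_force: [-3.6, -15.9, 5.0]
```

```bash
python3 -m pendant '[0,0,12,0,0,0,0,-60,0,14,0,0,0,0,-110,0,14,0,0,0,0,-157,-65,-8,0,0,0,1,-157,-65,-8,0,0,0,1,-157,-65,-8,0,0,0,1,-157,-65,-8,0,0,0,1]'| grep -E "pos|force"
python3 - <<'E'
from h import *
s=st();I=info("wrist"); im=snap("wrist","w2"); cv2.imwrite("pics/w2b.png",cv2.resize(cv2.imread("pics/w2.png"),(800,500)))
np.savez("w2.npz",K=I[0],d=I[1],V=I[2])
print(proj(I,[[.5764,.0877,.032],[.4512,.0294,.064],[.4512,.0294,.038]])*1.25)
E
```

```text
tool_pos: [0.5187, 0.1327, 0.2011]
ft_force: [-0.2, 0.3, -0.9]
t 5.2 p [518.7 132.7 201.1] q [-0.5321 -0.4572  0.5431 -0.4614] F [-0.2  0.3 -0.9] w 1.0
[[488.44318875 268.77331434]
 [326.74390584 387.59082213]
 [332.10598544 367.12636875]]
```

View pics/w2b.png

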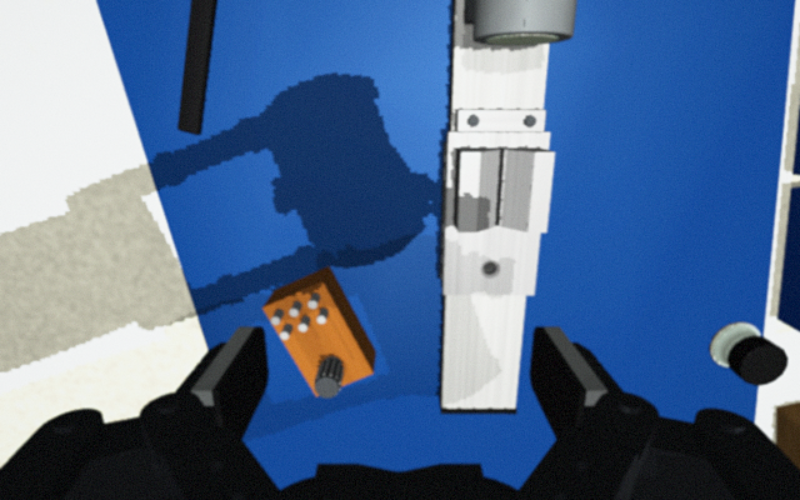

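The carriage is against the bar. The hole is at (490,268), which matches the prediction to 2 px, and the knob top is at (326,387), also as predicted.

Run:
```python
from h import *
z=np.load("w2.npz");I=(z["K"],z["d"],z["V"]);im=cv2.imread("pics/w2.png")
g=cv2.cvtColor(im,cv2.COLOR_BGR2GRAY)[205:226,380:405];ys,xs=np.where(g<90);u=(380+xs.mean(),205+ys.mean());print(u,len(xs),ray(I,u,.032))
sub=im[290:322,245:280].astype(int);m=(sub.max(2)-sub.min(2)<30)&(sub.max(2)<110);print(m.sum())
s=st();mm=R.from_quat(s["tcp_rot"]).as_matrix();print("az",np.degrees(np.arctan2(mm[1,1],mm[0,1])),mm[:,0])
print(totool((.4512,.0294,.12)),totool((.4512,.0294,.049)))
```

```text
(np.float64(391.734375), np.float64(214.265625)) 64 [0.5773342  0.08827867 0.032     ]
491
t 5.25 p [518.6 132.1 199.6] q [-0.5315 -0.4573  0.5441 -0.4608] F [0.  1.  0.1] w 0.997
az -9.036877848389267 [-0.01041217 -0.01530418 -0.99982867]
[ 81.82310884 -49.78903944 110.7032525 ] [152.81094439 -49.22954513 109.514064  ]
```

```bash
python3 -m pendant '[82,-50,111,0,0.017,0.008,0.1,82,-50,111,0,0.017,0.008,0.1,82,-50,111,0,0.017,0.008,0.1,82,-50,111,0,0.017,0.008,0.1,120,-49,110,0,0.017,0.008,0.1,152,-49,110,0,0.017,0.008,0.1,152,-49,110,0,0.017,0.008,0.1]'| grep -E "pos|force";  python3 - <<'E'
from h import *
s=st();print(totool((.4512,.0294,.049)),R.from_quat(s["tcp_rot"]).as_matrix()[:,0])
I=info("wrist");im=snap("wrist","w3");cv2.imwrite("pics/w3b.png",im[160:,140:500,::-1])
print(proj(I,[[.4512,.0294,.064]])-[140,160])
E
```

```text
tool_pos: [0.4481, 0.0288, 0.0439]
ft_force: [0.1, 0.0, -0.3]
t 5.95 p [448.1  28.8  43.9] q [-0.5353 -0.4615  0.5407 -0.4562] F [ 0.1  0.  -0.3] w 0.552
[-5.15251483  2.88259143 -1.09949725] [-1.08464261e-02  7.46453404e-04 -9.99940897e-01]
[[185.06844302 139.02832378]]
```

View pics/w3b.png

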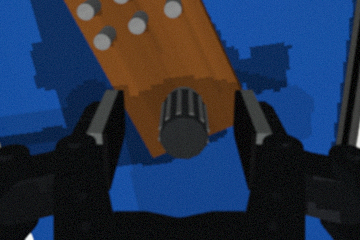

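The knob at (184,135) sits between the pads at x=123 and 238, and the pads line up with it. I'll raise 5 mm, shift 3 mm and close.

```bash
python3 -m pendant '[-5,3,-1,0,0,0.011,0.1,-5,3,-1,0,0,0.011,0.1,-5,3,-1,0,0,0.011,-1,-5,3,-1,0,0,0.011,-1,-5,3,-1,0,0,0.011,-1,-5,3,-1,0,0,0.011,-1,-5,3,-1,0,0,0.011,-1,-5,3,-1,0,0,0.011,-1]' 40| grep -E "pos|force|width";  python3 - <<'E'
from h import *
s=st();print(totool((.4512,.0294,.049)),R.from_quat(s["tcp_rot"]).as_matrix()[:,0])
E
```

```text
tool_pos: [0.4528, 0.0296, 0.0532]
ft_force: [-3.9, 1.0, 5.3]
grip_width: 0.192
t 6.8 p [452.8  29.6  53.2] q [ 0.539   0.4577 -0.5368  0.4602] F [-3.9  1.   5.3] w 0.192
[ 4.24022261 -1.60343519  0.46901637] [ 4.57234219e-03 -7.26036049e-04 -9.99989283e-01]
```

```bash
python3 -m pendant '[-20,0,0,0,0,0,-1,-40,0,0,0,0,0,-1,-60,0,0,0,0,0,-1,-60,0,0,0,0,0,-1,-60,0,0,0,0,0,-1]' | grep -E "pos|force|width";  python3 - <<'E'
from h import *
s=st();mm=R.from_quat(s["tcp_rot"]).as_matrix();print(totool((.577,.088,s["tool_pos"][2]),s),mm[:,0],np.degrees(np.arctan2(mm[1,1],mm[0,1])))
I=info("wrist");im=snap("wrist","w4");cv2.imwrite("pics/w4b.png",im[120:,140:500,::-1])
t=np.array(s["tool_pos"]);print(proj(I,[t+mm[:,0]*-.011,t+mm[:,0]*.008])-[140,120])
E
```

```text
tool_pos: [0.4527, 0.0297, 0.1132]
ft_force: [0.1, 0.3, -1.1]
grip_width: 0.191
t 7.3 p [452.7  29.7 113.2] q [ 0.5391  0.4576 -0.5366  0.4604] F [ 0.1  0.3 -1.1] w 0.191
[  0.62151048 113.56200488 -77.12735182] [ 5.35340244e-03 -7.51053784e-04 -9.99985388e-01] -9.045680186372659
[[177.62096486 168.40881938]
 [177.7125614  145.72238928]]
```

View pics/w4b.png

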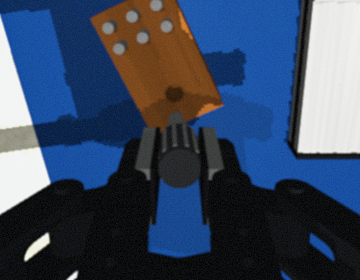

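The pin is held upright, with the knob top at (180,168) where I expected it and the empty parking hole at (174,93). I'll carry it to just above the carriage hole.

```bash
python3 -m pendant '[0,113,-77,0,0,0,-1,0,113,-77,0,0,0,-1,0,113,-77,0,0,0,-1,0,113,-77,0,0,0,-1,26,113,-77,0,0,0,-1,26,113,-77,0,0,0,-1,26,113,-77,0,0,0,-1]' | grep -E "pos|force|width";  python3 - <<'E'
from h import *
s=st();mm=R.from_quat(s["tcp_rot"]).as_matrix();print(totool((.577,.088,s["tool_pos"][2]),s),mm[:,0])
I=info("wrist");im=snap("wrist","w5");cv2.imwrite("pics/w5b.png",cv2.resize(im[150:330,220:420,::-1],None,fx=3,fy=3))
print((proj(I,[[.577,.088,.032]])-[220,150])*3)
a=snap("scene","s5");I=info("scene");print((proj(I,[[.577,.088,.032],[.577,.088,.042]])))
E
```

```text
tool_pos: [0.5747, 0.0876, 0.0853]
ft_force: [-0.0, 0.4, -0.3]
grip_width: 0.192
t 8.05 p [574.7  87.6  85.3] q [-0.5377 -0.4586  0.5381 -0.4593] F [-0.   0.4 -0.3] w 0.192
[ 9.98629625e-05  2.25391366e+00 -7.65397095e-01] [ 2.36147077e-04 -1.13284953e-03 -9.99999330e-01]
[[305.7343147  230.20278193]]
[[362.24321757 224.14012645]
 [362.38882947 222.25845393]]
```

View pics/w5b.png

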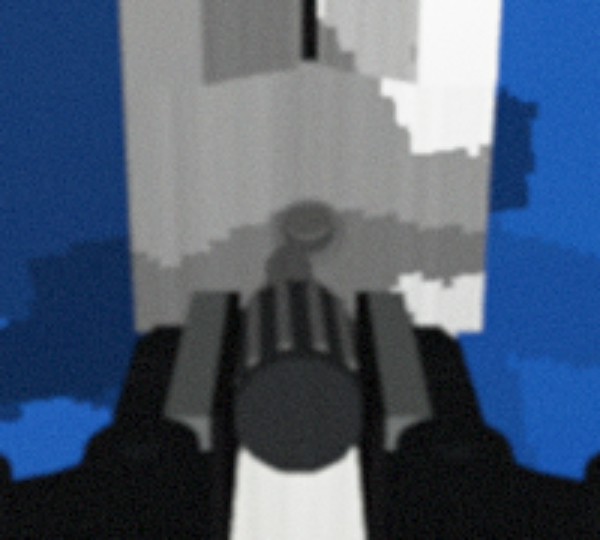

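The tip at (290,258) is slightly left of the hole at (309,225). I'll compute the relative shift.

Run:
```python
from h import *
s=st();I=info("wrist");mm=R.from_quat(s["tcp_rot"])
u=lambda a,b:(220+a/3,150+b/3)
im=cv2.imread("pics/w5.png");g=cv2.cvtColor(im,cv2.COLOR_BGR2GRAY)
h=ray(I,u(309,225),.032)
for b in(254,260,266):
    t=ray(I,u(290,b),.040);print(t.round(4),(mm.inv().apply(h-t)*1000).round(1))
print(h, totool(h,s), (proj(I,[np.array(s["tool_pos"])+[0,0,.04-s["tool_pos"][2]]])[0]-[220,150])*3)
```

```text
t 8.15 p [575.9  87.7  87.6] q [ 0.539   0.4577 -0.5369  0.4601] F [ 0.5 -0.9 -0.7] w 0.194
[0.5752 0.0862 0.04  ] [ 8.   3.5 -2.6]
[0.575 0.085 0.04 ] [ 8.   3.5 -3.8]
[0.5749 0.0839 0.04  ] [ 8.   3.6 -4.9]
[0.57917661 0.0881776  0.032     ] [55.61790939  2.90741642 -0.97263985] [292.32224216 245.77963467]
```

```bash
python3 -m pendant '[0,3,-1.5,0,0,0,-1,0,3,-1.5,0,0,0,-1,6,3,-1.5,0,0,0,-1,10,3,-1.5,0,0,0,-1,14,3,-1.5,0,0,0,-1,17,3,-1.5,0,0,0,-1,17,3,-1.5,0,0,0,-1]' | grep -E "pos|force|width";python3 - <<'E'
from h import *
im=snap("wrist","w6");cv2.imwrite("pics/w6b.png",cv2.resize(im[150:330,220:420,::-1],None,fx=3,fy=3))
E
```

```text
tool_pos: [0.5787, 0.0887, 0.0697]
ft_force: [-0.5, -1.0, -0.4]
grip_width: 0.192
```

View pics/w6b.png

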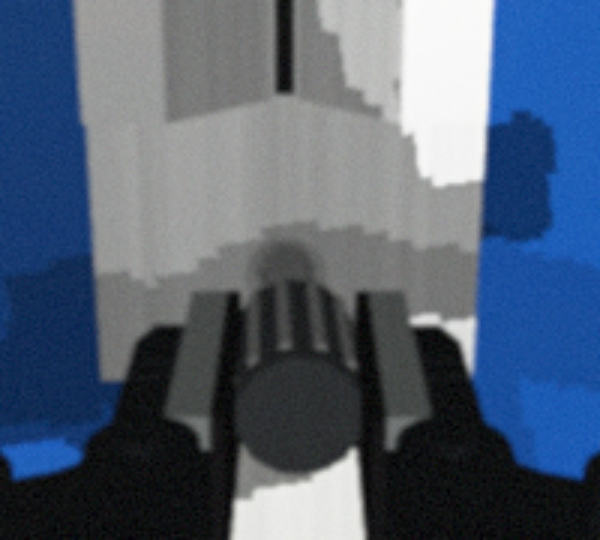

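The shank and hole are now aligned at x≈287 and there is no contact force, so I'll continue down.

```bash
python3 -m pendant '[4,0,0,0,0,0,-1,8,0,0,0,0,0,-1,11,0,0,0,0,0,-1,14,0,0,0,0,0,-1,14,0,0,0,0,0,-1]' | grep -E "pos|force|width"; python3 -m pendant '[2,0,0,0,0,0,-1,4,0,0,0,0,0,-1,5,0,0,0,0,0,-1,5,0,0,0,0,0,-1]' | grep -E "pos|force|width"
```

```text
tool_pos: [0.5787, 0.0886, 0.0553]
ft_force: [0.0, -0.1, -1.4]
grip_width: 0.192
tool_pos: [0.5787, 0.0886, 0.0513]
ft_force: [-4.3, -1.2, 3.8]
grip_width: 0.193
```

Contact comes at TCP z = 51.3 mm (51.2 expected), so the pin is fully in. I'll release, rise and look.

```bash
python3 -m pendant '[-1,0,0,0,0,0,0,-1,0,0,0,0,0,0,-1,0,0,0,0,0,0,-1,0,0,0,0,0,0,-1,0,0,0,0,0,0,-50,0,0,0,0,0,0,-100,0,0,0,0,0,0,-130,0,0,0,0,0,0]' | grep -E "pos|force|width"
python3 - <<'E'
from h import *
s=st();I=info("wrist");im=snap("wrist","w7");a=snap("side","s7");S=info("side")
print(proj(I,[[.578,.0885,.062],[.578,.0885,.036],[.578,.0885,.066]])-[240,150])
for z in(.062,.066,.036): print(z,proj(S,[[.578,.0885,z]]))
v=proj(S,[[.578,.0885,.05]])[0].astype(int)
A=cv2.resize(im[150:330,240:440,::-1],(600,540));B=cv2.resize(a[v[1]-25:v[1]+25,v[0]-10:v[0]+9,::-1],(200,540));cv2.imwrite("pics/w7b.png",np.hstack([A,B]))
print(v)
E
```

```text
tool_pos: [0.5792, 0.0888, 0.1858]
ft_force: [0.9, 0.9, 1.1]
grip_width: 0.498
t 10.6 p [579.2  88.8 185.8] q [ 0.54    0.457  -0.5359  0.4608] F [0.9 0.9 1.1] w 0.498
[[75.20359623 44.53615913]
 [75.22588196 35.79135428]
 [75.19980067 46.02715006]]
0.062 [[304.74842425 175.67119988]]
0.066 [[304.75316098 174.664468  ]]
0.036 [[304.71803681 182.11631339]]
[304 178]
```

View pics/w7b.png

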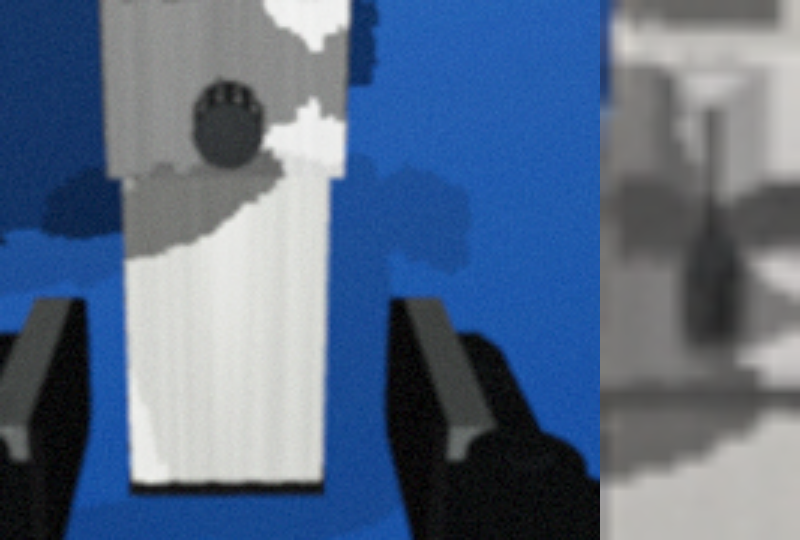

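The pin is seated in the hole: the knob top is at (229,130), within 1 px of where a fully-in knob projects. Next is the lens, using the wrist view from above it.

```bash
python3 -m pendant '[-35,0,313,0,0,0,1,-35,0,313,0,0,0,1,-35,0,313,0,0,0,1,-35,0,313,0,0,0,1,-35,0,313,0,0,0,1,-35,0,313,0,0,0,1,-35,0,313,0,0,0,1,-35,0,313,0,0,0,1]' | grep -E "pos|force|width"
python3 - <<'E'
from h import *
s=st();I=info("wrist");im=snap("wrist","w8");np.savez("w8.npz",K=I[0],d=I[1],V=I[2])
print(proj(I,[[.528,-.27,.038],[.528,-.22,.038],[.528,-.32,.038]]))
b=im[:,:,::-1].astype(int)
blue=(b[:,:,0]-b[:,:,2]>50)
nb=(~blue).astype(np.uint8); nb=cv2.morphologyEx(nb,cv2.MORPH_OPEN,np.ones((3,3)))
n,l,S,c=cv2.connectedComponentsWithStats(nb)
for i in range(1,n):
    if S[i,4]>200: print(i,S[i],c[i].round(1))
cv2.imwrite("pics/w8b.png",cv2.resize(im[:,:,::-1],(800,500)))
E
```

```text
tool_pos: [0.5302, -0.2222, 0.2217]
ft_force: [0.2, 1.0, -0.0]
grip_width: 0.999
t 11.5 p [ 530.2 -222.2  221.7] q [ 0.5424  0.4551 -0.5352  0.4607] F [ 0.2  1.  -0. ] w 0.999
[[321.51841505 225.23760121]
 [312.7237173  174.15388328]
 [329.60391439 272.19824575]]
1 [     0      0    640    400 108360] [283.  255.2]
2 [ 147  106   47   37 1366] [169.3 123.3]
3 [ 283  175   76  109 6779] [321.9 223.3]
4 [ 413  175   43   71 2071] [436.2 208. ]
```

View pics/w8b.png

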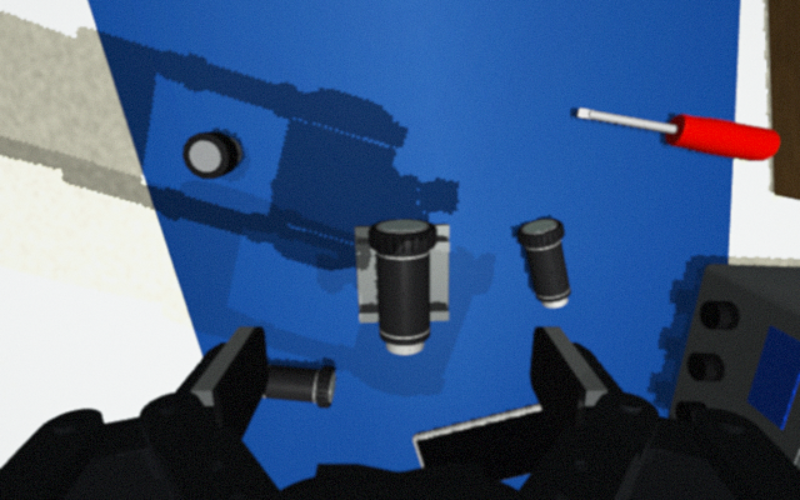

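The lens is upright in the picture. Its wide front is at (403,232), the barrel edges are x≈377 to 430 and the mount is at (405,350). The rest spans (357,226)–(449,320), and the decoys are smaller, at (545,262) and (300,383).

Run:
```python
from h import *
z=np.load("w8.npz");I=(z["K"],z["d"],z["V"]);im=cv2.imread("pics/w8.png");g=im.max(2).astype(int)
L=[];Q=[]
for r in range(212,250,3):
    c=np.where(g[r,290:357]<75)[0]+290
    mid=c[np.abs(c-322)<27]; L.append(ray(I,(mid.min()-.5,r),.038)[:2]);Q.append(ray(I,(mid.max()+.5,r),.038)[:2]); print(r,mid.min(),mid.max(),end=";")
L=np.array(L);Q=np.array(Q);M=(L+Q)/2
p=np.polyfit(M[:,1],M[:,0],1);print("\nslope",p,"az from y",np.degrees(np.arctan(p[0])),"width",np.hypot(*(Q-L).T).mean()*np.cos(np.arctan(p[0])))
for u,h in[((357,227),.006),((449,225),.006),((360,321),.006),((448,320),.006),((357,227),.03),((449,225),.03),((404,344),.045),((404,222),.0625)]: print(u,h,ray(I,np.array(u)/1.25,h).round(4))
b=im.astype(int);print(g[268:290,323],g[170:212:1,323])
s=st();mm=R.from_quat(s["tcp_rot"]).as_matrix();print(mm[:,0],np.degrees(np.arctan2(mm[1,1],mm[0,1])))
```

```text
212 301 343;215 301 342;218 301 343;221 302 343;224 301 343;227 301 343;230 302 343;233 302 343;236 302 343;239 302 343;242 302 348;245 296 348;248 296 348;
slope [0.13189045 0.56431895] az from y 7.5134012480007035 width 0.041772306708710114
(357, 227) 0.006 [ 0.4987 -0.2301  0.006 ]
(449, 225) 0.006 [ 0.5717 -0.2406  0.006 ]
(360, 321) 0.006 [ 0.4858 -0.3116  0.006 ]
(448, 320) 0.006 [ 0.56   -0.3233  0.006 ]
(357, 227) 0.03 [ 0.5016 -0.2246  0.03  ]
(449, 225) 0.03 [ 0.5696 -0.2344  0.03  ]
(404, 344) 0.045 [ 0.5217 -0.3184  0.045 ]
(404, 222) 0.0625 [ 0.5371 -0.219   0.0625]
[ 59 111 144 113  53  42  42  60 131 192 207 207 208 208 207 189 163 151
 149 152 148 149] [ 92  98 100 101  81  78  82  87  93  90  95  88  93 104 116  97  80  41
  27  22  28  21  32  39  47  41  49  37  37  35  32  39  41  50  54 106
 154 150  92  61  56  56]
t 11.55 p [ 530.6 -220.5  221.6] q [ 0.5422  0.4558 -0.5345  0.461 ] F [-0.2  0.4 -0.5] w 1.002
[ 0.01301353  0.00140193 -0.99991434] -9.16873108681356
```

Run:
```python
from h import *
s=st();K,d,V=info("wrist");m=R.from_quat(s["tcp_rot"]).as_matrix();Rm=V[:3,:3];c=m.T@(-Rm.T@V[:3,3]-np.array(s["tool_pos"]))*1000
print("cam in tool",c)
for n,u,y in[("open L",(212,264),-42.5),("open R",(426,263.5),42.5),("half L",(268.3,250),-21.2),("half R",(370,249.3),21.2),("pin L",(300,247.7),-9),("pin R",(339.3,247.7),9)]:
    p=cv2.undistortPoints(np.array([[u]],float),K,d)[0,0];r=m.T@Rm.T@np.array([p[0],p[1],1]);
    P=c+r*(y-c[1])/r[1]; Q=c+r*(-11-c[2])/r[2]; Z=c+r*(11-c[2])/r[2]
    print(n,P.round(1),"z=-11:",Q.round(1),"z=+11:",Z.round(1))
print(totool((.5285,-.276,.12)),totool((.5285,-.276,.04)))
```

```text
t 11.55 p [ 530.6 -220.5  221.6] q [ 0.5422  0.4558 -0.5345  0.461 ] F [-0.2  0.4 -0.5] w 1.002
cam in tool [-135.09491113    0.32687598  -73.56628004]
open L [ -4.  -42.5  -7. ] z=-11: [-12.  -39.9 -11. ] z=+11: [ 31.3 -54.   11. ]
open R [-7.2 42.5 -8.8] z=-11: [-11.6  41.  -11. ] z=+11: [31.8 55.4 11. ]
half L [  6.5 -21.2  -8.3] z=-11: [  0.6 -20.3 -11. ] z=+11: [ 48.2 -27.5  11. ]
half R [ -1.2  21.2 -12.1] z=-11: [  1.2  21.6 -11. ] z=+11: [49.1 29.  11. ]
pin L [31.7 -9.   2.1] z=-11: [  2.8  -7.4 -11. ] z=+11: [ 51.3 -10.1  11. ]
pin R [  3.    9.  -10.9] z=-11: [  2.8   9.  -11. ] z=+11: [51.3 12.  11. ]
[101.48746581   5.47793438  55.47462592] [181.48061282   4.46801833  55.75121385]
```

```bash
python3 -m pendant '[100,5,55.5,0,-0.003,-0.012,0.5,100,5,55.5,0,-0.003,-0.012,0.5,100,5,55.5,0,-0.003,-0.012,0.5,145,5,55.5,0,-0.003,-0.012,0.5,170,5,55.5,0,-0.003,-0.012,0.5,180,5,55.5,0,-0.003,-0.012,0.5,180,5,55.5,0,-0.003,-0.012,0.5,180,5,55.5,0,-0.003,-0.012,0.5]' | grep -E "pos|force|width"
python3 - <<'E'
from h import *
s=st();mm=R.from_quat(s["tcp_rot"]).as_matrix();print(totool((.5285,-.276,.0355)),mm[:,0],np.degrees(np.arctan2(mm[1,1],mm[0,1])))
E
```

```text
tool_pos: [0.5303, -0.2755, 0.0437]
ft_force: [0.2, -1.0, 0.1]
grip_width: 0.75
t 12.35 p [ 530.3 -275.5   43.7] q [ 0.5387  0.4578 -0.5375  0.4597] F [ 0.2 -1.   0.1] w 0.75
[ 8.14719364 -1.69897611  0.7428078 ] [ 3.11596506e-03 -8.77580799e-04 -9.99994760e-01] -9.105516088022387
```

```bash
python3 -m pendant '[8,-1,1,0,0,0,0.5,8,-1,1,0,0,0,0.5,8,-1,1,0,0,0,-1,8,-1,1,0,0,0,-1,8,-1,1,0,0,0,-1,8,-1,1,0,0,0,-1,8,-1,1,0,0,0,-1,8,-1,1,0,0,0,-1]' 70 | grep -E "pos|force|width"; python3 -m pendant '[-6,0,0,0,0,0,-1,-12,0,0,0,0,0,-1,-30,0,0,0,0,0,-1,-70,0,0,0,0,0,-1,-100,0,0,0,0,0,-1,-100,0,0,0,0,0,-1,-100,0,0,0,0,0,-1]' | grep -E "pos|force|width"
python3 - <<'E'
from h import *
s=st();mm=R.from_quat(s["tcp_rot"]).as_matrix();print(mm[:,0],np.degrees(np.arctan2(mm[1,1],mm[0,1])))
I=info("wrist");im=snap("wrist","w9");g=im.max(2).astype(int)
t=np.array(s["tool_pos"]);Z=t[2]+.003
for y in(-36,0,36,50): print(y,proj(I,[t+np.array([0,0,.003])-mm[:,2]*y/1000]).round(1))
print(g[150:330:2,320])
for r in range(200,290,10):
    print(r,"".join("#" if v<75 else ("." if v<130 else " ") for v in g[r,240:400:2]))
E
```

```text
tool_pos: [0.5279, -0.2764, 0.0366]
ft_force: [-6.8, 2.7, 5.7]
grip_width: 0.441
tool_pos: [0.5283, -0.2766, 0.1374]
ft_force: [-0.7, 0.8, -3.3]
grip_width: 0.44
t 13.85 p [ 528.3 -276.6  137.4] q [ 0.5385  0.4577 -0.5379  0.4596] F [-0.7  0.8 -3.3] w 0.44
[ 0.00234015 -0.00153195 -0.99999609] -9.122843349496328
-36 [[317.8 351.3]]
0 [[317.7 278.2]]
36 [[317.6 193.7]]
50 [[317.6 157.3]]
[ 93  88  90  89  89  89  94 141 109 118  26  17  30  45  84  79  74  41
  26  31  29  26  27  27  31  27  27  23  32  28  28  31  22  31  28 100
 146  75  28  26  31  30  31  28  26  25  30  27  25  27  26  22  26  23
  18  23  22  19  16  22  21  22  25  16  15  16  21  21  15  26  23  21
  19  26  18  16  23  21  34  19  19  18  22  18  29  17  23  17  17  23]
200 ...#.#.##############################################################.          
210    ...........#################################################..               
220 ......###... .########...      ...............      ...##########               
230 ......###########################################################               
240 ....####..#..###################################################.               
250         .#############################################################.         
260   .....##################################################################.....  
270 ################################################################################
280 ################################################################################
```

```bash
python3 - <<'E'
from h import *
s=st();mm=R.from_quat(s["tcp_rot"]).as_matrix();I=info("wrist");t=np.array(s["tool_pos"])
for y,h in[(50,24.5),(50,22),(36,24.5),(36,20),(32,20)]: print(y,h,proj(I,[t+np.array([0,0,.003+h/1000])-mm[:,2]*y/1000]).round(1))
print(totool((.5878,.1478,t[2]),s))
E
python3 -m pendant '[0,-8,-428,0,0,0,-1,0,-8,-428,0,0,0,-1,0,-8,-428,0,0,0,-1,0,-8,-428,0,0,0,-1,0,-8,-428,0,0,0,-1,0,-8,-428,0,0,0,-1,0,-8,-428,0,0,0,-1,0,-8,-428,0,0,0,-1]' | grep -E "pos|force|width"
```

```text
t 13.9 p [ 527.6 -276.2  135.6] q [-0.5381 -0.4587  0.5383 -0.4585] F [-0.  -0.2 -2.8] w 0.438
50 24.5 [[317.4 171.6]]
50 22 [[317.4 169.9]]
36 24.5 [[317.4 215. ]]
36 20 [[317.5 210.5]]
32 20 [[317.5 222. ]]
[-4.01275988e-03 -7.83275698e+00 -4.28163338e+02]
tool_pos: [0.5826, 0.1216, 0.1329]
ft_force: [0.7, -0.6, -1.9]
grip_width: 0.442
```

```bash
python3 -m pendant '[0,0,-27,0,0,0,-1,0,0,-27,0,0,0,-1,0,0,-27,0,0,0,-1,0,0,-27,0,0,0,-1]' | grep -E "pos|force|width"
python3 - <<'E'
from h import *
s=st();mm=R.from_quat(s["tcp_rot"]).as_matrix();print(totool((.5878,.1478,.080),s),mm[:,0],np.degrees(np.arctan2(mm[1,1],mm[0,1])))
E
```

```text
tool_pos: [0.5863, 0.1472, 0.1315]
ft_force: [-0.3, -0.7, -2.7]
grip_width: 0.444
t 15.1 p [586.3 147.2 131.5] q [-0.5363 -0.4595  0.5405 -0.4573] F [-0.3 -0.7 -2.7] w 0.444
[51.44785601  1.65263428 -0.94136289] [-0.0064263  -0.00151451 -0.9999782 ] -9.17815995962329
```

```bash
python3 -m pendant '[20,1.5,-1,0,0,0.006,-1,40,1.5,-1,0,0,0.006,-1,51,1.5,-1,0,0,0.006,-1,51,1.5,-1,0,0,0.006,-1,51,1.5,-1,0,0,0.006,-1]' | grep -E "pos|force|width"; for i in 1 2; do python3 -m pendant '[1.5,0,0,0,0,0,-1,3,0,0,0,0,0,-1,4,0,0,0,0,0,-1,4,0,0,0,0,0,-1]' | grep -E "pos|force|width"; done
```

```text
tool_pos: [0.5879, 0.1472, 0.0809]
ft_force: [0.2, -1.3, -1.8]
grip_width: 0.443
tool_pos: [0.5879, 0.1473, 0.0771]
ft_force: [0.2, -0.3, -2.6]
grip_width: 0.437
tool_pos: [0.5877, 0.1473, 0.0731]
ft_force: [-0.7, 0.2, -1.9]
grip_width: 0.445
```

```bash
for i in 1 2 3; do python3 -m pendant '[1,0,0,0,0,0,-1,1.5,0,0,0,0,0,-1,1.5,0,0,0,0,0,-1]' | grep -E "pos|force|width"; done
```

```text
tool_pos: [0.5878, 0.1474, 0.0731]
ft_force: [-4.0, -0.9, 5.7]
grip_width: 0.443
tool_pos: [0.5878, 0.1474, 0.073]
ft_force: [-6.0, -0.9, 6.9]
grip_width: 0.439
tool_pos: [0.5878, 0.1474, 0.073]
ft_force: [-5.6, -1.3, 8.9]
grip_width: 0.444
```

```bash
for i in 1 2 3; do python3 -m pendant '[1,-1,0,0,0,0,-1,1.5,-1.5,0,0,0,0,-1,1.5,-1.5,0,0,0,0,-1]' | grep -E "pos|force|width"; done
python3 - <<'E'
from h import *
s=st();mm=R.from_quat(s["tcp_rot"]).as_matrix();print(mm[:,0],np.degrees(np.arctan2(mm[1,1],mm[0,1])),s["ft_torque"])
E
```

```text
tool_pos: [0.5865, 0.1478, 0.0717]
ft_force: [-1.8, 0.1, 4.3]
grip_width: 0.442
tool_pos: [0.5863, 0.1478, 0.0716]
ft_force: [0.3, 0.2, 6.5]
grip_width: 0.442
tool_pos: [0.5863, 0.1478, 0.0716]
ft_force: [0.9, -1.3, 7.1]
grip_width: 0.442
t 18.2 p [586.3 147.8  71.6] q [ 0.541   0.4551 -0.5364  0.4609] F [ 0.9 -1.3  7.1] w 0.442
[ 0.01024403 -0.00200019 -0.99994553] -9.266010210528096 [-0.30245049 -0.1251849  -0.05069722]
```

It slid down 1.4 mm and the side force vanished, so it is resting in the V on both faces. I'll press a bit more.

```bash
python3 -m pendant '[2,0,0,0,0,0,-1,3,0,0,0,0,0,-1,3,0,0,0,0,0,-1,3,0,0,0,0,0,-1]' | grep -E "pos|force|width";python3 -m pendant '[2,0,0,0,0,0,-1,4,0,0,0,0,0,-1,4,0,0,0,0,0,-1,4,0,0,0,0,0,-1]' | grep -E "pos|force|width"
```

```text
tool_pos: [0.5863, 0.1478, 0.0714]
ft_force: [-9.0, -1.5, 15.0]
grip_width: 0.441
tool_pos: [0.5864, 0.1478, 0.0714]
ft_force: [-12.1, -1.9, 20.2]
grip_width: 0.441
```

```bash
python3 -m pendant '[3,-1.5,0,0,0,0,-1,4,-3,0,0,0,0,-1,4,-3,0,0,0,0,-1,4,-3,0,0,0,0,-1]' | grep -E "pos|force|width";python3 -m pendant '[3.5,-2,0,0,0,0,-1,3.5,-2,0,0,0,0,-1,3.5,-2,0,0,0,0,-1,3.5,-2,0,0,0,0,-1]' | grep -E "pos|force|width"
python3 - <<'E'
from h import *
s=st();I=info("wrist");im=snap("wrist","w10");st()
a=snap("side","s10");S=info("side")
u=proj(S,[[.587,.1475,.072]])[0].astype(int)
cv2.imwrite("pics/f.png",np.hstack([cv2.resize(im[:,:,::-1],(480,300)),cv2.resize(a[u[1]-40:u[1]+40,u[0]-40:u[0]+40,::-1],(300,300))]))
d=np.array(s["tool_pos"])-[.587,.1475,0];b=np.array([.156,.9877,0]);print("tcp bench y",d@b)
for y,h in[(50,24.5),(36,20)]: print(proj(I,[np.array([.587,.1475,.0723+h/1000])+b*y/1000]))
print(im.max(2)[150:240:2,317])
E
```

```text
tool_pos: [0.5862, 0.1478, 0.0714]
ft_force: [0.2, -3.3, 14.2]
grip_width: 0.441
tool_pos: [0.5862, 0.1478, 0.0714]
ft_force: [-1.8, -2.5, 14.6]
grip_width: 0.444
t 19.8 p [586.2 147.8  71.4] q [ 0.5461  0.4508 -0.5322  0.464 ] F [-1.8 -2.5 14.6] w 0.444
t 19.85 p [586.2 147.8  71.4] q [ 0.5461  0.4509 -0.5322  0.4639] F [-2.7 -2.8 15.1] w 0.436
tcp bench y 0.00015611208334988992
[[321.17680923 170.23574344]]
[[320.94033267 208.56064232]]
[152 148 147 147 150 148 154 198 245 255  86  39  98 126 105  51  51  53
  49  60  56  51  59  58  49  27  35  26  26  35  40  48  47  50  47 145
 229 130  51  48  47  45  48  52  46]
```

Run:
```python
from h import *
s=st();m=R.from_quat(s["tcp_rot"]).as_matrix();b=np.array([.156,.9877,0])
print("lens axis vs bench y",np.arccos(-m[:,2]@b/np.linalg.norm(b)),m[:,0].round(3))
print(bot.hand_in()); st()
```

```text
t 19.9 p [586.2 147.8  71.4] q [ 0.5461  0.4508 -0.5322  0.4639] F [-1.8 -2.9 13.9] w 0.443
lens axis vs bench y 0.007707193746233855 [ 0.027 -0.001 -1.   ]
the job is handed in; nothing more can be done
None
the job is handed in; nothing more can be done
```

I finished the job and handed it in at about 20 s, with the lens tube still held pressed down in the V. The hand-in gave no verdict, so the points below are my own last checks.

- **Carriage:** I pushed it along the rail until the force rose to about 16 N at the stop. The hole then lay within 2 px of where it should be when home.
- **Lock pin:** It went down with no side contact until the collar met the plate at tool height 51.3 mm (51.2 expected), and I then let go. The knob's position in the picture matched a fully-in pin to about 1 px.
- **Lens tube:** At first it rested mostly on one face, so I shifted it sideways. It dropped 1.4 mm and the side force went away.
- **Final reading:** The wrist force was about 14 N down and 2–3 N sideways, roughly 10–13 N on each V face by calculation. The lens was within about 1 mm of mid-V along the rail. Its axis was within 0.01 rad of the V's, judged from the gripper, and the wide end faced the lamp.

**Less certain:**
- The lens height came out at about 73.1 mm against 72.3 mm, which is within tolerance.
- The tool was tilted about 0.027 rad about the lens's axis.
- My last picture was refused because the viewing limit was reached, so the final check rests on the state readings and pixel rows alone.
- I did not check the bystanders again at the end; I kept the moves clear of them and met no unexpected contact forces.

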